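Weigh out a charge of grinding balls on the drop scale

ROBOT

A 7-joint arm with a two-finger parallel gripper is mounted at the origin on the work surface. World frame = base frame: x ahead of the robot, y to its left, z up, the work surface at z = 0. Lengths are in m, angles in rad, forces in N, time in s.
With the tool pointing down it reaches from about 0.35 to 0.9 m from the base axis. Payload 8.1 kg.
Tool frame: the origin (TCP) lies at the very end of the fingers, on their centre line; the grasp point (between the pads) lies 19 mm behind it; z points along the fingers, x is the direction in which the jaws open and shut, and the axes are right-handed (so a half turn about z gives the same grasp; the last joint's range is limited). The gripper opens to 92 mm and grips with 3 to 60 N. Pads are 19 mm wide; open, the fingers measure 130 mm over their backs; the gripper's body (75 mm by 190 mm) begins 47 mm behind the grasp point.
Start: joints at [-1.323, 0.434, 0.025, 1.573, -0.012, 1.134, -0.075], TCP at [0.215, 0.587, 0.227] pointing down, gripper open.
Joint ranges: [-2.62, 2.62], [-0.44, 2.09], [-1.27, 1.32], [0.08, 2.57], [-1.32, 4.46], [0.12, 2], [-2.74, 2.74]. Speed limits (rad/s): [2.22, 2.22, 3.01, 3.01, 3.14, 3.14, 3.14].

INTERFACE

Orientations are given as a rotation vector (axis times angle).
In Python, from cell import status, viewer, arm gives the robot as it stands.
- The arm moves only by the tool jog_arm, never from a script. Its argument "commands" is text: rows parted by semicolons, each of 7 numbers parted by spaces: the closure, from -1 (fully open) to 1 (shut), then the shift along the world's x, y, z normalised to -1 to 1, where 1 is 0.3 m, then the turn, a rotation vector about the world's x, y, z normalised to -1 to 1, where 1 is 2 pi rad. In form: jaw dx dy dz wx wy wz; .... A call has exactly 5 rows; each row shifts and turns the commanded pose from where the row before left it; what a row does not reach is not made up. A row lasts 1/10 s, in which the tool goes at most 50 mm and 8.59 degrees, less where a joint would pass 70% of its speed; a pose out of reach is approached as far as the arm can. A call with a number of a shift or a turn outside -1 to 1 is refused whole. A call with a gripper value outside its range is refused whole. The fingers move at their own pace and stop on an object; "force" is the grip in N (left out, the last holds). Time passes only in rows, so rows that do not move let the fingers close, or fill a call up. It gives the time, the measured TCP pose, the force and the opening at its end, in the units of the state.
- status.observe(): the state, without advancing time (a new reading comes with each control period).
- viewer.get_image(name): name is "scene" or "top" or "wrist"; returns a dict with "pixels" (400x640x3 uint8, red, green, blue), "z_map" (400x640 float32, m along the optical axis (not along the pixel's ray), 0 where there is no reading), "camera_matrix" (3x3 intrinsics, pixels), "k1" (the pictures are not rectified: a ray, as slopes to the right and down, at radius r is drawn at 1 + k1 r^2 times it, then the intrinsics apply), "R" (3x3) and "t" (3): a world point X has camera coordinates R X + t. Camera axes: x right, y down, z forward; pixel columns grow to the right and rows downward; lengths in m; the calibration is good to about 2 mm. A picture is of the moment at which its call begins.
- arm.sign_off(): hands the job in, once; it reports no verdict.
The state is a dict: "clock": time; "joints": joint angles; "dq": joint speeds; "joint_efforts": joint torques, N m; "position": TCP position; "ee_rot": TCP orientation; "force": force on the tool from outside, world axes, zero at the start; "ft_torque": the same for the moment, N m; "width": opening from 0.0 (shut) to 1.0 (fully open).
Only numpy, scipy, OpenCV 4.12 (cv2) and the standard library are available. Lean on these libraries where they do the work, as an engineer would, in place of code of your own. Each camera call takes 0.05 s, during which the arm holds its last target. There are 200 camera calls.

TASK

Push the blue carriage fully home towards the scale until the orange pawl clicks in behind its yellow tooth, with the steel balls still in the trough. Then tip the trough with its red bar, slowly, over two seconds or more, so that all six balls roll into the hanging pan and it sinks onto its stop. Spill no ball, leave the other things where they are, and let go of everything.

Things in the scene. Friction and masses are not known exactly. Their poses are not given: they have to be found in the camera images.
- station: Fixed dosing station on an aluminium base plate 440 x 130 x 15 mm. Origin: centre of the plate's underside, on the bench. Its +x axis runs along the rails from the white push plate towards the scale pan, its z axis is up. The pan's centre is at x = +130 mm, y = 0. On either side of the pan (y = +-108 mm) a steel post 14 mm thick rises to 183 mm. The station stands in any place and turned differently each time.
- push_plate (a point): Centre of the black pad on the rear face of the carriage's white upright push plate (plate 80 mm wide, 8 mm thick, from 25 to 153 mm above the bench; this point is 130 mm above the bench). Nothing stands behind it. The carriage is pushed here towards station +x. The plate is 30 mm behind the trough's rear wall.
- carriage (a joint): Travel in m of the blue carriage along station +x: 0 at the start (spout 130 mm short of the pan's centre), 0.090 fully home against its end stop (spout 40 to 45 mm short of the pan's centre, over the pan). A return spring (3 N at the start, 4.4 N at home) and friction (about 1 N) resist and would drive it back, unless the pawl has dropped in behind its tooth. The pawl adds up to about 4 N near the end. Once caught it can move back only to about 0.085.
- pawl (a joint): Angle in rad of the sprung orange pawl (arm 48 mm long, turning about an upright pin at the station's +y side of the carriage, 30 to 44 mm above the bench): 0 sprung fully in; the yellow tooth on the carriage's side pushes it out to about 0.2 as it passes, over the last 25 mm of travel, and it snaps back to 0 behind the tooth at about 0.087 m of travel.
- tip_bar (a point): Centre of the red tipping bar, a 10 mm round bar 66 mm long lying along station y, 90 mm from the trough's pivot (at rest 89 mm above and 11 mm behind it), about 214 mm above the bench at the start. It is the top of a hoop over the trough: pushing it towards station +x tips the trough nose down. Below it, between bar and balls, there is 50 mm of free height.
- trough (a joint): Tilt in rad of the steel trough about its pivot (along station y, 125 mm above the bench). 0: resting, nose up by 0.12 rad, so that the balls lie at its rear wall; it is level at 0.12 and stops at 0.70. A spring brings it back to 0 when it is let go. Pushing the bar takes 3 to 5 N. The balls start to roll to the spout at about 0.15 to 0.2 and all are out by about 0.45, when the bar has moved some 40 mm. It must be tipped slowly: never faster than 1.5 rad/s.
- spout (a point): Middle of the trough's open front edge, on its floor. The trough is 155 mm long, 50 mm wide inside, its sides 30 mm high; this edge is 40 mm ahead of the pivot.
- pan_floor (a point): Centre of the inner floor of the round steel scale pan (104 mm across the rim, 28 mm deep inside, rim 77 mm above the bench when up). It hangs from two spring tubes.
- pan (a joint): Drop in m of the scale pan: 0 up, 0.020 resting on the black hard-stop pad. Its springs hold it up under a load of about 1.2 N and let it reach the stop at about 1.8 N (five balls of the six).
- ball0_center (a point): Centre of a steel grinding ball, 22 mm across, about 44 g, at the start in the trough.
- ball1_center (a point): Centre of a steel grinding ball, 22 mm across, about 44 g, at the start in the trough.
- ball2_center (a point): Centre of a steel grinding ball, 22 mm across, about 44 g, at the start in the trough.
- ball3_center (a point): Centre of a steel grinding ball, 22 mm across, about 44 g, at the start in the trough.
- ball4_center (a point): Centre of a steel grinding ball, 22 mm across, about 44 g, at the start in the trough.
- ball5_center (a point): Centre of a steel grinding ball, 22 mm across, about 44 g, at the start in the trough.
- mill_jar: Bystander: open steel milling jar, 72 mm across, 70 mm high, on the bench near the pan. Origin under its centre.
- jar_lid: Bystander: steel jar lid, 76 mm across, 26 mm high with its knob, on the bench. Origin under its centre.
- wash_bottle: Bystander: white wash bottle, 60 mm across, 205 mm high. Origin under its centre.
- beaker: Bystander: glass beaker, 68 mm across, 85 mm high. Origin under its centre.
- weight: Bystander: brass weight, 30 mm across, 44 mm high. Origin under its centre.
- spatula: Bystander: lab spatula, 170 mm long, lying on the bench.
- reagent: Bystander: amber bottle with a blue cap, 64 mm across, 130 mm high. Origin under its centre.

How it is judged:
By the outcome, as a careful person would: the job done as asked, in the order asked, and still so for the second after the job is handed in, with the robot touching nothing.
It also fails if it takes over 54 s, if anything falls off the work surface, if the arm or the gripper's body presses on something with over 40 N, if the wrist force passes 120 N, or if a joint passes its speed limit or range.

## Working session

There is one attempt and no reset: what is moved stays moved. The work goes in short steps, Python scripts to look and compute and a tool call to move; the robot and the scene stay as the last step left them, time stands still between calls to the robot, and variables do not carry over. Pictures are saved under pics/ and viewed, about 8 in all and at most 12, crops included, and the job is handed in when it is done.

Besides the shell and the picture viewer there is one more tool, called after "Emit:" by a JSON object that holds its "api" and its "payload", one argument or row to a line. jog_arm: Moves the arm, as the interface text tells. Scaled input: -1 to 1 covers 0.3 m each way for a shift and 2 pi rad each way for a turn. Its arguments: {"type":"object","properties":{"commands":{"type":"string"},"force":{"type":"number"}},"required":["commands"]}

```bash
mkdir -p pics; ls; python3 - <<'E'
from cell import status, viewer, arm
import cv2, numpy as np
s=status.observe(); print({k:np.round(v,3).tolist() for k,v in s.items()})
for n in ("scene","top"):
    im=viewer.get_image(n); np.savez(f"pics/{n}0.npz",**im)
    cv2.imwrite(f"pics/{n}0.png",im["pixels"][:,:,::-1])
    print(n,np.round(im["camera_matrix"],1).tolist(),im["k1"],np.round(im["R"],3).tolist(),np.round(im["t"],3).tolist())
E
```

```text
pics
{'clock': 0.0, 'joints': [-1.323, 0.435, 0.025, 1.574, -0.012, 1.134, -0.075], 'dq': [-0.0, 0.0, 0.0, -0.001, -0.001, -0.001, 0.001], 'joint_efforts': [0.0, -66.783, 0.985, -31.447, -0.061, 0.043, 0.0], 'position': [0.215, 0.586, 0.226], 'ee_rot': [2.574, 1.799, -0.002], 'force': [-0.231, -0.295, -0.862], 'ft_torque': [0.014, -0.023, 0.018], 'width': 1.002}
scene [[423.4, 0.0, 325.0], [0.0, 423.4, 199.9], [0.0, 0.0, 1.0]] 0.012864144439361475 [[0.719, 0.694, -0.023], [0.418, -0.459, -0.784], [-0.555, 0.554, -0.62]] [-0.429, -0.148, 1.649]
top [[412.6, 0.0, 314.4], [0.0, 412.6, 203.0], [0.0, 0.0, 1.0]] -0.061363248870733904 [[0.02, -1.0, -0.001], [-0.997, -0.02, -0.07], [0.07, 0.002, -0.998]] [0.008, 0.592, 1.193]
```

View pics/scene0.png

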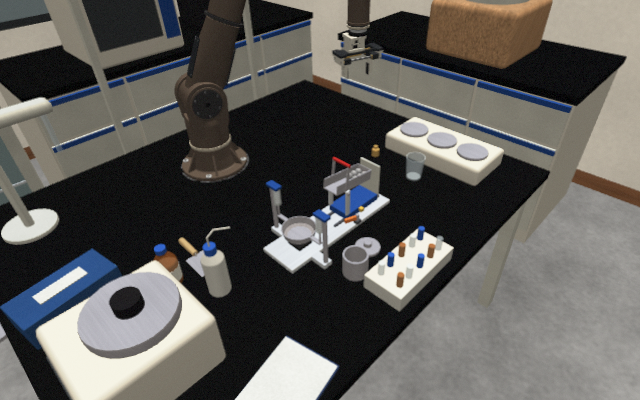

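View pics/top0.png

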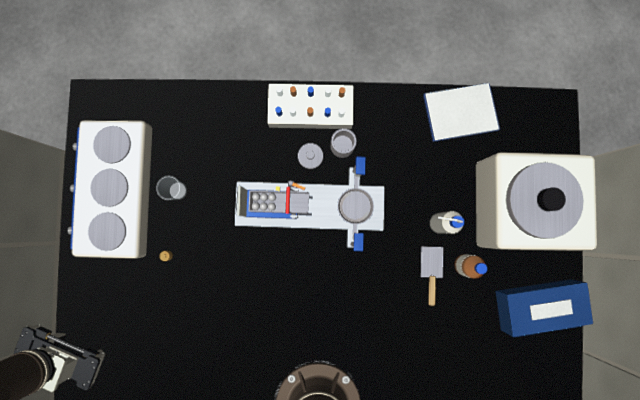

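The scene view shows the station mid-bench: red bar (342,160), posts with blue caps (274,185) and (320,215), pan (298,230), push plate (370,178). In the top view the station's +x runs to image right (world −y), with caps at (360,165) and (358,241), red bar (290,198), pan (355,206) and push plate (238,203).

```bash
cat > h.py <<'E'
import numpy as np, cv2
from cell import status, viewer
def ray(im,u,v):
    K=im["camera_matrix"]; D=np.array([float(im["k1"]),0,0,0,0])
    p=cv2.undistortPoints(np.array([[[u,v]]],float),K,D)[0,0]
    R,t=im["R"],im["t"]; return -R.T@t, R.T@np.array([p[0],p[1],1])
def onz(im,u,v,z):
    c,d=ray(im,u,v); return c+d*(z-c[2])/d[2]
def dep(im,u,v):
    c,d=ray(im,u,v); return c+d*float(im["z_map"][int(round(v)),int(round(u))])
def blobs(im,f,box,mn=5):
    p=im["pixels"].astype(int); m=f(p[...,0],p[...,1],p[...,2]).astype(np.uint8)
    k=np.zeros_like(m); u0,v0,u1,v1=box; k[v0:v1,u0:u1]=1
    n,l,s,c=cv2.connectedComponentsWithStats(m*k)
    return [(c[i],s[i]) for i in range(1,n) if s[i][4]>=mn]
red=lambda r,g,b:(r>130)&(g<70)&(b<70)
blue=lambda r,g,b:(b>90)&(r<70)&(b>g+30)
yel=lambda r,g,b:(r>150)&(g>120)&(b<90)
ora=lambda r,g,b:(r>150)&(g>60)&(g<140)&(b<80)
E
python3 - <<'E'
from h import *
np.set_printoptions(precision=4,suppress=True)
im=dict(np.load("pics/top0.npz")); box=(225,145,400,260)
for n,f,z in(("red",red,.219),("blue",blue,.183),("yel",yel,.04),("ora",ora,.044)):
    for c,s in blobs(im,f,box): print("top",n,c,s,onz(im,*c,z),dep(im,*c))
for u,v in((238,187),(238,203),(238,219),(236,183),(384,187),(384,229),(236,226),(356,206)): print(u,v,onz(im,u,v,.015),dep(im,u,v))
im=dict(np.load("pics/scene0.npz")); box=(260,140,400,280)
for n,f,z in(("red",red,.219),("blue",blue,.183),("yel",yel,.04),("ora",ora,.044)):
    for c,s in blobs(im,f,box): print("scene",n,c,s,onz(im,*c,z),dep(im,*c))
a=cv2.imread("pics/top0.png")[140:265,215:400]; b=cv2.imread("pics/scene0.png")[140:275,255:405]
a=cv2.resize(a,None,fx=4,fy=4,interpolation=2);b=cv2.resize(b,None,fx=4,fy=4,interpolation=2)
cv2.imwrite("pics/topc.png",a);cv2.imwrite("pics/scenec.png",b)
E
```

```text
top red [288.1591 196.6364] [286 187   4  26  44] [0.5924 0.0847 0.219 ] [0.5925 0.0849 0.2171]
top red [286. 207.] [286 202   1  11  11] [0.5667 0.0894 0.219 ] [0.5665 0.0893 0.2213]
top blue [360.1062 165.0875] [356 156  10  19 160] [ 0.6804 -0.0955  0.183 ] [ 0.6798 -0.0951  0.1869]
top blue [282.8537 215.6098] [274 213  17   5  41] [0.5467 0.0994 0.183 ] [0.552  0.1103 0.0437]
top blue [260. 216.] [257 216   7   1   7] [0.5445 0.1576 0.183 ] [0.5495 0.1762 0.0437]
top blue [358.1829 241.5854] [353 233  11  18 164] [ 0.4847 -0.0931  0.183 ] [ 0.4847 -0.093   0.184 ]
top yel [297.36 185.56] [293 183  12   6  25] [0.6403 0.0707 0.04  ] [0.6395 0.0704 0.047 ]
top ora [286.5682 201.0909] [286 188   2  25  44] [0.5941 0.1006 0.044 ] [0.5815 0.0886 0.2166]
238 187 [0.6353 0.2481 0.015 ] [0.6208 0.2221 0.1527]
238 203 [0.5876 0.2465 0.015 ] [0.5784 0.2203 0.1546]
238 219 [0.5403 0.245  0.015 ] [0.5403 0.245  0.0151]
236 183 [0.6471 0.2545 0.015 ] [ 0.6491  0.2578 -0.0019]
384 187 [ 0.644  -0.1855  0.015 ] [ 0.6455 -0.1876  0.0021]
384 229 [ 0.5195 -0.1865  0.015 ] [ 0.5197 -0.1888  0.001
[... 621 characters left out ...]
0.1817]
scene blue [390.2368 258.7763] [387 252   7  15  76] [ 0.91   -0.1027  0.183 ] [ 0.853  -0.0145  0.0749]
scene yel [375.  145.5] [374 145   3   2   6] [0.427  0.4559 0.04  ] [0.4286 0.4538 0.0416]
scene yel [375.2308 149.    ] [372 148   7   3  13] [0.4437 0.4364 0.04  ] [0.4348 0.4483 0.0309]
scene yel [361.1538 207.7692] [359 206   5   4  13] [0.6325 0.1295 0.04  ] [0.6327 0.1293 0.0403]
scene yel [349.625  217.4375] [345 216  11   4  16] [0.6366 0.0696 0.04  ] [0.6379 0.068  0.0418]
scene ora [349.8333 217.7667] [345 216  11   5  30] [0.6411 0.0653 0.044 ] [0.6387 0.0681 0.0408]
scene ora [398.6667 274.5   ] [398 273   2   4   6] [ 0.8874 -0.0198  0.044 ] [ 0.9075 -0.0535  0.0871]
```

View pics/topc.png

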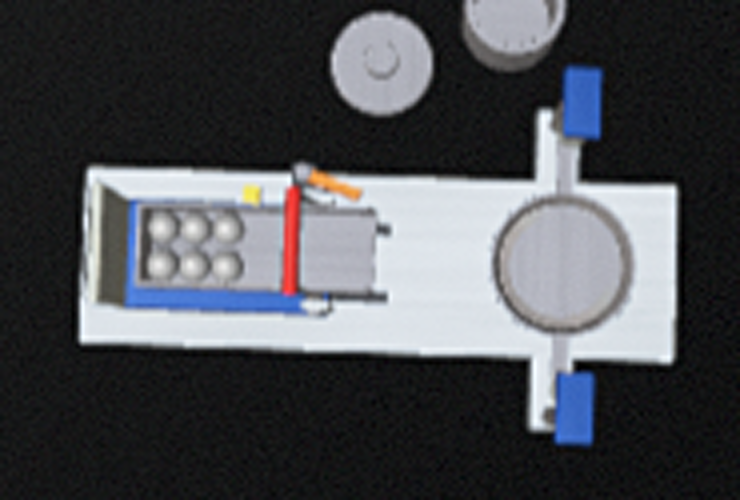

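View pics/scenec.png

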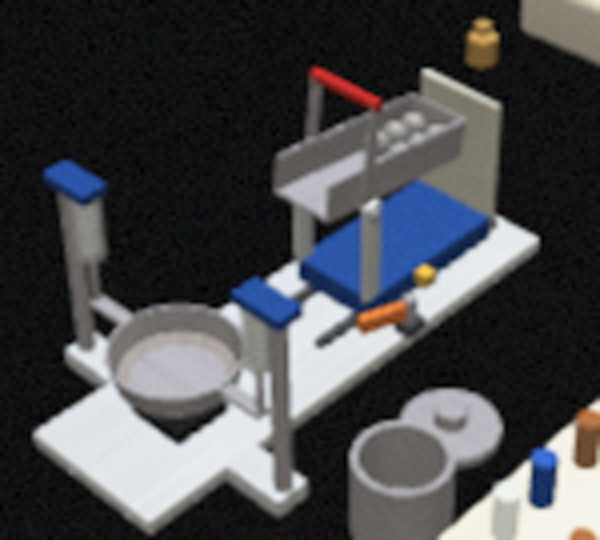

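The crops show the carriage at its start with six balls at the rear wall, the pawl on the +x world side and nothing behind the push plate. From the blue caps and the plate corners, station +x ≈ world (−0.01, −1) and its origin is about (0.584, 0.033). The pad is at about (0.585, 0.222, 0.13) and the bar at about (0.585, 0.087, 0.214). The 0.196 m cap spacing and the plate size are plausible. I'll close the fingers, turn the jaws along world x and move behind the plate.

Emit:
{"api": "jog_arm", "payload": {
  "commands": "1 0.08 -0.07 0 0 0 -0.013;1 0.08 -0.07 0 0 0 -0.013;1 0.08 -0.07 0 0 0 -0.013;1 0.08 -0.07 0 0 0 -0.013;1 0.08 -0.07 0 0 0 -0.013",
  "force": 20
}}

```text
clock: 0.6
position: [0.3355, 0.4808, 0.2264]
ee_rot: [2.888, 1.235, -0.001]
force: [1.0, 0.5, -0.1]
width: 0.616
```

Emit:
{"api": "jog_arm", "payload": {
  "commands": "1 0.08 -0.07 0 0 0 -0.013;1 0.08 -0.07 0 0 0 -0.013;1 0.08 -0.07 0 0 0 -0.013;1 0.08 -0.07 0 0 0 -0.013;1 0.08 -0.07 0 0 0 -0.013"
}}

```text
clock: 1.1
position: [0.4555, 0.3758, 0.2265]
ee_rot: [3.079, 0.624, -0.001]
force: [0.4, 0.6, -0.9]
width: 0.18
```

Emit:
{"api": "jog_arm", "payload": {
  "commands": "1 0.0865 -0.067 0 0 0 -0.0131;1 0.0865 -0.067 0 0 0 -0.0131;1 0.0865 -0.067 0 0 0 -0.0131;1 0.0865 -0.067 0 0 0 -0.0131;1 0.0865 -0.067 0 0 0 -0.0131"
}}

```text
clock: 1.6
position: [0.5852, 0.2755, 0.2264]
ee_rot: [3.141, -0.018, -0.001]
force: [0.6, 0.8, -0.3]
width: 0.007
```

Emit:
{"api": "jog_arm", "payload": {
  "commands": "1 0 0 -0.08 0 0 0;1 0 0 -0.08 0 0 0;1 0 0 -0.08 0 0 0;1 0 0 -0.07 0 0 0;1 0 0 -0.05 0 0 0"
}}

```text
clock: 2.1
position: [0.5836, 0.2761, 0.1168]
ee_rot: [3.14, -0.013, -0.003]
force: [-0.6, 0.4, -0.5]
width: 0.008
```

```bash
python3 - <<'E'
from h import *
im=viewer.get_image("scene"); cv2.imwrite("pics/s1.png",cv2.resize(im["pixels"][90:280,260:430,::-1],None,fx=3,fy=3,interpolation=2))
s=status.observe(); print(s["position"],s["ee_rot"],s["force"],s["width"])
E
```

```text
[0.5827476  0.27573736 0.11483808] [ 3.1391177  -0.01304532 -0.00645427] [-1.28743621 -0.94189064 -1.20283679] 0.001529580180731836
```

View pics/s1.png

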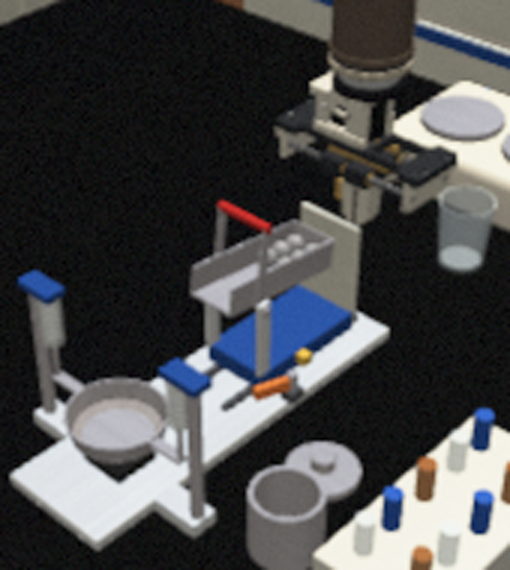

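The closed fingers stand behind the push plate (plate at (330,255), fingers at (362,200)) and clear of everything. Now I'll approach and push gently.

Emit:
{"api": "jog_arm", "payload": {
  "commands": "1 0 -0.03 0 0 0 0;1 0 -0.03 0 0 0 0;1 0 -0.02 0 0 0 0;1 0 -0.02 0 0 0 0;1 0 -0.02 0 0 0 0"
}}

```text
clock: 2.65
position: [0.5849, 0.2399, 0.1194]
ee_rot: [-3.141, 0.014, -0.001]
force: [-0.9, -0.4, -0.3]
width: 0.005
```

Emit:
{"api": "jog_arm", "payload": {
  "commands": "1 0 -0.01 0 0 0 0;1 0 -0.01 0 0 0 0;1 0 -0.01 0 0 0 0;1 0 -0.01 0 0 0 0;1 0 -0.01 0 0 0 0"
}}

```text
clock: 3.15
position: [0.5846, 0.226, 0.119]
ee_rot: [-3.141, 0.012, -0.001]
force: [-0.4, 4.2, 1.6]
width: 0.005
```

Emit:
{"api": "jog_arm", "payload": {
  "commands": "1 0 -0.013 0 0 0 0;1 0 -0.013 0 0 0 0;1 0 -0.013 0 0 0 0;1 0 -0.013 0 0 0 0;1 0 -0.013 0 0 0 0"
}}

```text
clock: 3.65
position: [0.5844, 0.2056, 0.1187]
ee_rot: [3.142, -0.013, -0.0]
force: [-0.7, 4.6, 3.7]
width: 0.008
```

Emit:
{"api": "jog_arm", "payload": {
  "commands": "1 0 -0.013 0 0 0 0;1 0 -0.013 0 0 0 0;1 0 -0.013 0 0 0 0;1 0 -0.013 0 0 0 0;1 0 -0.013 0 0 0 0"
}}

```text
clock: 4.15
position: [0.5842, 0.1864, 0.1186]
ee_rot: [-3.141, 0.013, 0.001]
force: [-1.9, 8.4, 3.4]
width: 0.004
```

Emit:
{"api": "jog_arm", "payload": {
  "commands": "1 0 -0.013 0 0 0 0;1 0 -0.013 0 0 0 0;1 0 -0.013 0 0 0 0;1 0 -0.013 0 0 0 0;1 0 -0.013 0 0 0 0"
}}

```text
clock: 4.65
position: [0.584, 0.1678, 0.1186]
ee_rot: [-3.14, 0.012, 0.001]
force: [-2.3, 7.4, 4.3]
width: 0.005
```

Emit:
{"api": "jog_arm", "payload": {
  "commands": "1 0 -0.01 0 0 0 0;1 0 -0.01 0 0 0 0;1 0 -0.01 0 0 0 0;1 0 -0.01 0 0 0 0;1 0 -0.01 0 0 0 0"
}}

```text
clock: 5.15
position: [0.5837, 0.1525, 0.1186]
ee_rot: [-3.141, 0.012, 0.002]
force: [-2.8, 6.9, 4.7]
width: 0.008
```

Emit:
{"api": "jog_arm", "payload": {
  "commands": "1 0 -0.006 0 0 0 0;1 0 -0.006 0 0 0 0;1 0 -0.006 0 0 0 0;1 0 -0.006 0 0 0 0;1 0 -0.006 0 0 0 0"
}}

```text
clock: 5.65
position: [0.5838, 0.1465, 0.1186]
ee_rot: [-3.138, 0.009, 0.001]
force: [-1.8, 18.8, 2.5]
width: 0.006
```

The force jumped to about 19 N, which suggests the end stop. I'll check the pawl and the balls before letting go.

```bash
python3 - <<'E'
from h import *
np.set_printoptions(precision=4,suppress=True)
im=viewer.get_image("scene"); cv2.imwrite("pics/s2.png",cv2.resize(im["pixels"][130:280,255:405,::-1],None,fx=4,fy=4,interpolation=2))
for n,f,z in(("red",red,.219),("yel",yel,.04),("ora",ora,.044)):
    for c,s in blobs(im,f,(260,140,395,270)): print(n,c,s,onz(im,*c,z),dep(im,*c))
s=status.observe(); print(s["position"],s["force"])
E
```

```text
red [318.963  174.1296] [311 169  17  11  54] [ 0.5867 -0.0067  0.219 ] [ 0.583  -0.0031  0.2155]
yel [375.  145.5] [374 145   3   2   6] [0.427  0.4559 0.04  ] [0.4293 0.4528 0.0423]
yel [375.4 149. ] [372 148   7   3  15] [0.4442 0.4368 0.04  ] [0.4326 0.4523 0.0282]
yel [349.625  217.4375] [345 216  11   4  16] [0.6366 0.0696 0.04  ] [0.6373 0.0687 0.041 ]
yel [341.5833 221.4167] [340 220   4   4  12] [0.6308 0.039  0.04  ] [0.6309 0.0389 0.0401]
ora [349.6 217.9] [344 216  12   6  30] [0.641  0.0643 0.044 ] [0.6411 0.0643 0.0441]
[0.5838 0.1466 0.1186] [-2.3038 14.7071  2.1534]
```

View pics/s2.png

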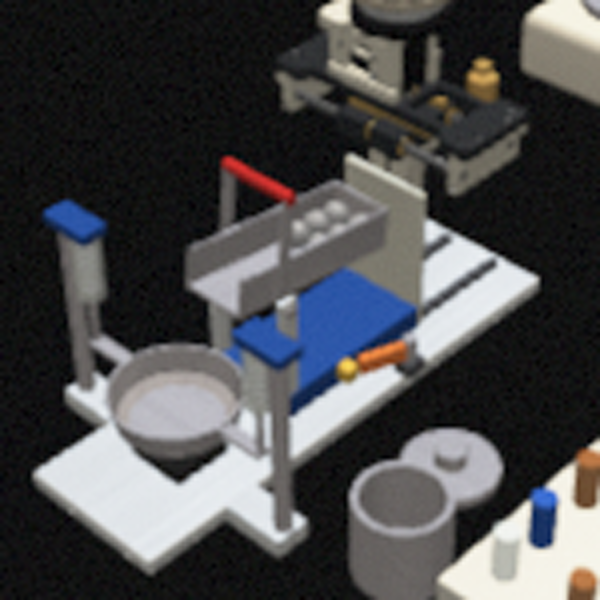

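The tooth moved 0.1295→0.0389 m, so travel is about 0.0906 m. The orange pawl at (375,357) in the crop is back at its start pixel (349.6,217.9 in full image) behind the yellow tooth, and the balls are still at the rear wall. I'll back off slowly and then rise.

Emit:
{"api": "jog_arm", "payload": {
  "commands": "1 0 0.006 0 0 0 0;1 0 0.006 0 0 0 0;1 0 0.01 0 0 0 0;1 0 0.02 0 0 0 0;1 0 0.04 0 0 0 0"
}}

```text
clock: 6.2
position: [0.5848, 0.1659, 0.1186]
ee_rot: [3.14, -0.017, 0.0]
force: [0.5, 0.2, 0.5]
width: 0.009
```

Emit:
{"api": "jog_arm", "payload": {
  "commands": "1 0 0.02 0.1 0 0 0;1 0 0 0.12 0 0 0;1 0 0 0.12 0 0 0;1 0 0 0.1 0 0 0;1 0 0 0.04 0 0 0"
}}

```text
clock: 6.7
position: [0.586, 0.1739, 0.2658]
ee_rot: [-3.141, 0.014, -0.007]
force: [0.9, 0.5, 0.4]
width: 0.007
```

```bash
python3 - <<'E'
from h import *
np.set_printoptions(precision=4,suppress=True)
im=viewer.get_image("scene")
for n,f,z in(("red",red,.219),("yel",yel,.04),("ora",ora,.044)):
    for c,s in blobs(im,f,(300,155,365,270)): print(n,c,s,onz(im,*c,z),dep(im,*c))
s=status.observe(); print(s["position"],s["ee_rot"],s["force"])
E
```

```text
red [320.0392 173.4902] [312 169  17  10  51] [ 0.5867 -0.0024  0.219 ] [ 0.5877 -0.0034  0.2199]
yel [346.8889 218.7037] [341 216  15   7  27] [0.6343 0.0594 0.04  ] [0.6379 0.0553 0.0447]
ora [349.4194 217.871 ] [344 216  12   6  31] [0.6405 0.0641 0.044 ] [0.6394 0.0654 0.0425]
[0.5861 0.1739 0.2662] [-3.1401  0.0134 -0.0075] [0.8799 0.575  1.7413]
```

The latch holds: the bar backed off about 4 mm only, to y ≈ −0.001. I'll go over the trough to just behind the bar.

Emit:
{"api": "jog_arm", "payload": {
  "commands": "1 0 -0.086 0 0 0 0;1 0 -0.086 0 0 0 0;1 0 -0.086 0 0 0 0;1 0 -0.086 0 0 0 0;1 0 -0.086 0 0 0 0"
}}

```text
clock: 7.25
position: [0.5839, 0.0436, 0.261]
ee_rot: [3.141, -0.013, -0.003]
force: [0.5, -0.0, -0.2]
width: 0.003
```

Emit:
{"api": "jog_arm", "payload": {
  "commands": "1 0 0 -0.05 0 0 0;1 0 0 -0.05 0 0 0;1 0 0 -0.05 0 0 0;1 0 0 -0.05 0 0 0;1 0 0 -0.03 0 0 0"
}}

```text
clock: 7.75
position: [0.5833, 0.0445, 0.1911]
ee_rot: [3.141, -0.013, -0.005]
force: [-0.2, 0.1, -0.9]
width: 0.003
```

Emit:
{"api": "jog_arm", "payload": {
  "commands": "1 0 -0.02 0 0 0 0;1 0 -0.02 0 0 0 0;1 0 -0.02 0 0 0 0;1 0 -0.01 0 0 0 0;1 0 -0.005 0 0 0 0"
}}

```text
clock: 8.25
position: [0.5848, 0.0213, 0.1943]
ee_rot: [-3.141, 0.015, -0.002]
force: [-0.4, 0.2, 0.1]
width: 0.001
```

Emit:
{"api": "jog_arm", "payload": {
  "commands": "1 0 -0.005 0 0 0 0;1 0 -0.005 0 0 0 0;1 0 -0.005 0 0 0 0;1 0 -0.005 0 0 0 0;1 0 -0.005 0 0 0 0"
}}

```text
clock: 8.75
position: [0.5846, 0.0158, 0.194]
ee_rot: [-3.14, 0.011, -0.0]
force: [-1.7, 5.6, 2.9]
width: 0.001
```

Emit:
{"api": "jog_arm", "payload": {
  "commands": "1 0 -0.005 0 0 0 0;1 0 -0.005 0 0 0 0;1 0 -0.005 0 0 0 0;1 0 -0.005 0 0 0 0;1 0 -0.005 0 0 0 0"
}}

```text
clock: 9.25
position: [0.5847, 0.0069, 0.1938]
ee_rot: [-3.142, 0.013, -0.001]
force: [0.6, 3.8, 1.8]
width: 0.006
```

Emit:
{"api": "jog_arm", "payload": {
  "commands": "1 0 -0.005 0 0 0 0;1 0 -0.005 0 0 0 0;1 0 -0.005 0 0 0 0;1 0 -0.005 0 0 0 0;1 0 -0.005 0 0 0 0"
}}

```text
clock: 9.75
position: [0.5846, -0.0007, 0.1937]
ee_rot: [3.141, -0.013, 0.0]
force: [0.4, 3.6, 3.3]
width: 0.011
```

Emit:
{"api": "jog_arm", "payload": {
  "commands": "1 0 -0.004 0 0 0 0;1 0 -0.004 0 0 0 0;1 0 -0.004 0 0 0 0;1 0 -0.004 0 0 0 0;1 0 -0.004 0 0 0 0"
}}

```text
clock: 10.25
position: [0.5844, -0.0067, 0.1935]
ee_rot: [3.141, -0.013, -0.0]
force: [1.2, 2.7, -1.3]
width: 0.005
```

Emit:
{"api": "jog_arm", "payload": {
  "commands": "1 0 -0.004 0 0 0 0;1 0 -0.004 0 0 0 0;1 0 -0.004 0 0 0 0;1 0 -0.004 0 0 0 0;1 0 -0.004 0 0 0 0"
}}

```text
clock: 10.75
position: [0.5842, -0.0125, 0.1935]
ee_rot: [-3.141, 0.013, 0.001]
force: [-0.4, 2.7, -1.5]
width: 0.006
```

Emit:
{"api": "jog_arm", "payload": {
  "commands": "1 0 -0.004 0 0 0 0;1 0 -0.004 0 0 0 0;1 0 -0.004 0 0 0 0;1 0 -0.004 0 0 0 0;1 0 -0.004 0 0 0 0"
}}

```text
clock: 11.25
position: [0.5846, -0.0185, 0.1938]
ee_rot: [-3.141, 0.013, -0.0]
force: [-0.7, 3.0, -0.2]
width: 0.004
```

Emit:
{"api": "jog_arm", "payload": {
  "commands": "1 0 -0.004 0 0 0 0;1 0 -0.004 0 0 0 0;1 0 -0.004 0 0 0 0;1 0 -0.004 0 0 0 0;1 0 -0.004 0 0 0 0"
}}

```text
clock: 11.75
position: [0.5846, -0.0245, 0.1937]
ee_rot: [-3.142, 0.013, -0.0]
force: [1.3, 3.3, -2.9]
width: 0.004
```

```bash
python3 - <<'E'
from h import *
np.set_printoptions(precision=4,suppress=True)
im=viewer.get_image("scene"); cv2.imwrite("pics/s3.png",cv2.resize(im["pixels"][130:280,255:405,::-1],None,fx=4,fy=4,interpolation=2))
for n,f,z in(("red",red,.214),("yel",yel,.04),("ora",ora,.044)):
    for c,s in blobs(im,f,(290,155,365,270)): print(n,c,s,onz(im,*c,z),dep(im,*c))
s=status.observe(); print(s["position"],s["force"])
E
```

```text
red [308.76 181.24] [301 176  18  11  50] [ 0.5847 -0.0449  0.214 ] [ 0.5832 -0.0436  0.2126]
yel [347.1786 218.6429] [341 216  15   7  28] [0.6348 0.0602 0.04  ] [0.6355 0.0595 0.0408]
ora [314.75 183.5 ] [312 182   7   4   8] [0.4345 0.119  0.044 ] [ 0.6067 -0.0434  0.2163]
ora [349.4839 217.9032] [344 216  12   6  31] [0.6408 0.0641 0.044 ] [0.6389 0.0662 0.0416]
[ 0.5846 -0.0248  0.1938] [ 0.0045  2.9464 -2.3778]
```

View pics/s3.png

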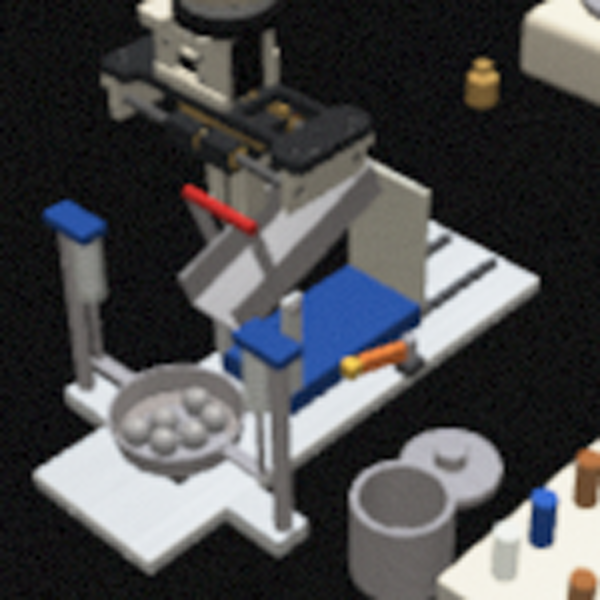

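The trough is tipped and empty, with all six balls in the pan (around (134–215, 396–437) in the crop) and the pawl still latched. I'll follow the bar back slowly.

Emit:
{"api": "jog_arm", "payload": {
  "commands": "1 0 0.009 0 0 0 0;1 0 0.009 0 0 0 0;1 0 0.009 0 0 0 0;1 0 0.009 0 0 0 0;1 0 0.009 0 0 0 0"
}}

```text
clock: 12.3
position: [0.5847, -0.0107, 0.1939]
ee_rot: [3.142, -0.013, 0.001]
force: [-0.4, 1.6, 0.8]
width: 0.006
```

Emit:
{"api": "jog_arm", "payload": {
  "commands": "1 0 0.009 0 0 0 0;1 0 0.009 0 0 0 0;1 0 0.009 0 0 0 0;1 0 0.009 0 0 0 0;1 0 0.009 0 0 0 0"
}}

```text
clock: 12.8
position: [0.5846, 0.0028, 0.1938]
ee_rot: [3.142, -0.013, 0.0]
force: [0.8, 1.7, 1.4]
width: 0.005
```

Emit:
{"api": "jog_arm", "payload": {
  "commands": "1 0 0.009 0 0 0 0;1 0 0.009 0 0 0 0;1 0 0.009 0 0 0 0;1 0 0.009 0 0 0 0;1 0 0.009 0 0 0 0"
}}

```text
clock: 13.3
position: [0.5843, 0.0162, 0.1935]
ee_rot: [3.141, -0.013, -0.001]
force: [-0.1, 1.1, -0.6]
width: 0.003
```

Emit:
{"api": "jog_arm", "payload": {
  "commands": "1 0 0.009 0 0 0 0;1 0 0.009 0 0 0 0;1 0 0.015 0 0 0 0;1 0 0.02 0 0 0 0;1 0 0.03 0 0 0 0"
}}

```text
clock: 13.8
position: [0.5846, 0.0411, 0.1938]
ee_rot: [3.141, -0.015, 0.0]
force: [-0.2, -0.8, 0.4]
width: 0.008
```

Contact is lost. I'll rise clear, move away and check.

Emit:
{"api": "jog_arm", "payload": {
  "commands": "1 0 0 0.06 0 0 0;1 0 0 0.1 0 0 0;1 0 0 0.12 0 0 0;1 0 0 0.08 0 0 0;1 0 0.05 0.03 0 0 0"
}}

```text
clock: 14.3
position: [0.5857, 0.0546, 0.3137]
ee_rot: [3.142, -0.018, 0.007]
force: [0.1, 0.0, 0.7]
width: 0.004
```

Emit:
{"api": "jog_arm", "payload": {
  "commands": "1 -0.05 0.1 0 0 0 0;1 -0.1 0.12 0 0 0 0;1 -0.1 0.12 0 0 0 0;1 -0.05 0.12 0 0 0 0;1 0 0.05 0 0 0 0"
}}

```text
clock: 14.8
position: [0.491, 0.2147, 0.3099]
ee_rot: [-3.14, 0.002, 0.004]
force: [0.2, -0.1, 0.2]
width: 0.005
```

Emit:
{"api": "jog_arm", "payload": {
  "commands": "1 0 0 0 0 0 0;1 0 0 0 0 0 0;1 0 0 0 0 0 0;1 0 0 0 0 0 0;1 0 0 0 0 0 0"
}}

```text
clock: 15.3
position: [0.495, 0.2079, 0.3107]
ee_rot: [3.141, -0.016, 0.0]
force: [-0.6, -0.5, -0.3]
width: 0.008
```

```bash
python3 - <<'E'
from h import *
np.set_printoptions(precision=4,suppress=True)
im=viewer.get_image("scene"); cv2.imwrite("pics/s4.png",cv2.resize(im["pixels"][130:330,150:430,::-1],None,fx=2.8,fy=2.8,interpolation=2))
for n,f,z in(("red",red,.219),("yel",yel,.04),("ora",ora,.044)):
    for c,s in blobs(im,f,(290,155,365,270)): print(n,c,onz(im,*c,z))
a=dict(np.load("pics/scene0.npz"))
for u,v in((290,229),(298,226),(298,215),(310,222)): print("rim/pan z",dep(a,u,v)[2],dep(im,u,v)[2])
zr=lambda q: max(dep(q,u,v)[2] for u in range(284,312) for v in range(219,226))
print(zr(a),zr(im))
t=viewer.get_image("top"); cv2.imwrite("pics/t4.png",cv2.resize(t["pixels"][140:265,215:400,::-1],None,fx=4,fy=4,interpolation=2))
g=cv2.cvtColor(t["pixels"],cv2.COLOR_RGB2GRAY); g0=cv2.cvtColor(np.load("pics/top0.npz")["pixels"],cv2.COLOR_RGB2GRAY)
d=(cv2.absdiff(g,g0)>40).astype(np.uint8); n,l,s,c=cv2.connectedComponentsWithStats(d)
print([x.tolist() for x in s[1:] if x[4]>6])
ok=[dep(t,u,v)[2] for u in range(338,374) for v in range(188,225)]
ok0=[dep(dict(np.load("pics/top0.npz")),u,206)[2] for u in range(336,376)]; print(np.round(ok0,3)); print(np.round([dep(t,u,206)[2] for u in range(336,376)],3))
s=status.observe(); print(s["position"],s["force"],s["clock"])
E
```

```text
red [319.9608 173.5098] [ 0.5866 -0.0026  0.219 ]
yel [346.5862 218.7931] [0.6339 0.0584 0.04  ]
ora [349.5312 217.875 ] [0.6408 0.0643 0.044 ]
rim/pan z 0.04878184646051653 0.03638382303766119
rim/pan z 0.048215544766278096 0.03791748428010233
rim/pan z 0.00024313402222275737 0.0005963055331044131
rim/pan z 0.06346608875239179 0.014232290347691579
0.8959337094440771 0.05788717310532343
[[203, 186, 79, 99, 2158], [286, 187, 8, 6, 28], [290, 188, 51, 32, 691], [359, 189, 15, 30, 50], [282, 192, 9, 21, 125], [177, 194, 8, 5, 21], [120, 194, 117, 206, 12686], [347, 199, 4, 5, 7], [355, 198, 3, 7, 9], [360, 202, 5, 9, 13], [345, 207, 4, 7, 9], [356, 207, 4, 6, 11], [193, 208, 17, 41, 74], [27, 327, 29, 19, 76], [37, 327, 15, 6, 46], [56, 333, 9, 4, 22], [26, 336, 72, 56, 1604], [29, 340, 5, 10, 20], [42, 345, 4, 3, 9], [92, 350, 13, 34, 83], [0, 354, 41, 46, 1465]]
[0.014 0.077 0.074 0.061 0.055 0.052 0.048 0.048 0.056 0.05  0.052 0.047
 0.053 0.045 0.048 0.048 0.052 0.046 0.051 0.051 0.048 0.055 0.05  0.049
 0.05  0.052 1.232 0.055 0.047 0.052 0.05  0.053 0.051 0.055 0.059 0.066
 0.071 0.075 0.015 0.019]
[0.134 0.136 0.136 0.14  0.139 0.033 0.03  0.03  0.025 0.029 0.044 0.029
 0.025 0.029 0.029 0.029 0.027 0.029 0.035 0.028 0.025 0.047 0.048 0.053
 0.048 0.053 0.052 0.055 0.047 0.025 0.029 0.031 0.033 0.038 0.039 0.05
 0.057 0.014 0.011 0.011]
[0.4948 0.2084 0.3108] [-0.5304  0.7845 -0.2628] 15.4
```

View pics/s4.png

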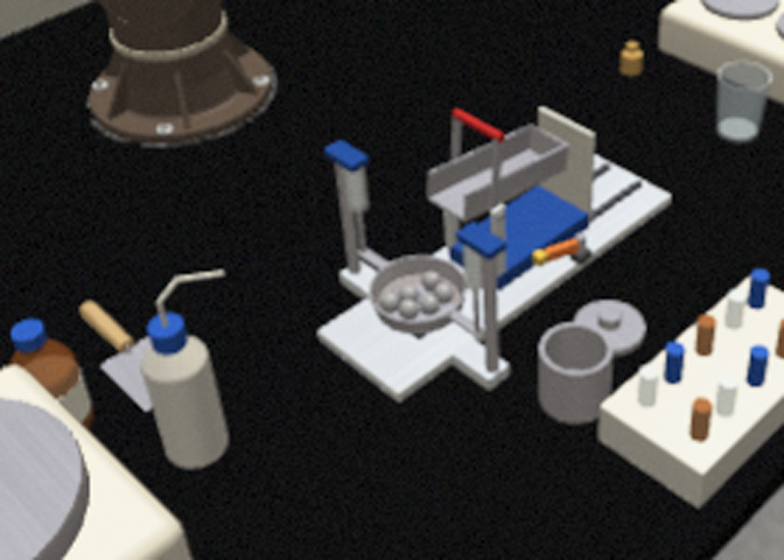

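View pics/t4.png

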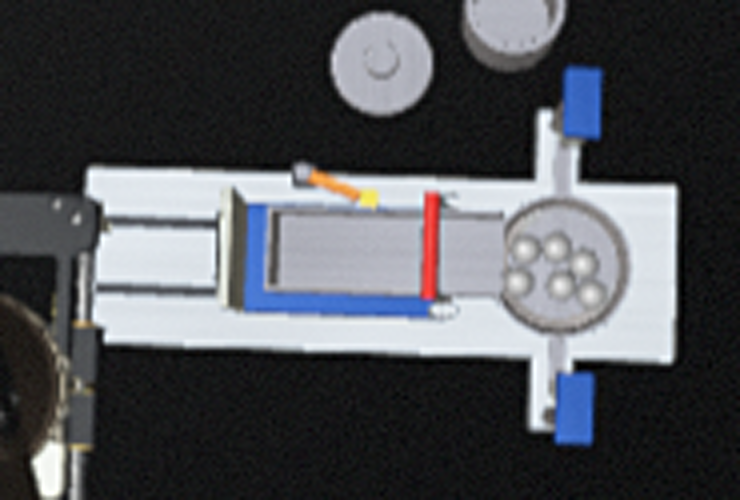

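Both views show six balls in the pan, an empty trough back at rest and the pawl behind the tooth. The pan floor dropped from 0.049 to 0.029 m, which is 20 mm and so on its stop, and the robot is touching nothing. I'm handing in.

```bash
python3 -c "
from cell import arm; print(arm.sign_off())"
```

```text
the job is handed in; nothing more can be done
None
```

The job is done and handed in at about 15.4 s on the robot's clock, with nothing found wrong in the last checks.

- **Carriage:** I pushed it home with closed fingers; the tooth moved about 90.6 mm, and the force rose to about 19 N at the end stop. The pawl snapped back in behind the tooth with all six balls still at the rear wall. After I let go, the carriage settled back about 4 mm onto the pawl and stayed there.
- **Tipping:** I pushed the red bar about 43 mm over roughly 3.4 s, then followed it back slowly until contact was lost.
- **Last checks:** Both cameras show six balls in the pan and the trough empty and back at rest. The pan floor fell from 49 to 29 mm, the full 20 mm onto its stop. The things around the station look unmoved. The robot stands clear, with the force reading near zero.

The trough's tilt speed was not measured directly; I worked it out from the bar's motion at about 0.2 rad/s tipping and 0.3 rad/s returning, well under the 1.5 limit.

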